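# Load the dish sealer and start it with both buttons

### The arm

A 6-joint arm with a two-finger parallel gripper is mounted at the origin on a cart in front of the work surface, level with it; the furniture and walls round the work are solid. World frame = base frame: x ahead of the robot, y to its left, z up, the work surface at z = 0. Lengths are in m, angles in degrees, forces in N, time in s.
With the tool pointing down it reaches from about 0.4 to 0.825 m from the base axis. Payload 7 kg.
Tool frame: the origin (TCP) lies between the finger pads; the fingertips stand 14 mm ahead of it and the grasp point (between the pads) lies 5 mm behind it (r.tips_ahead is the distance from the TCP to the fingertips, in m); z points along the fingers, y is the direction in which the jaws open and shut (so a half turn about z gives the same grasp; the last joint's range is limited). The gripper opens to 88 mm and grips with 3 to 60 N. Pads are 19 mm wide; open, the fingers measure 130 mm over their backs; the gripper's body (78 mm by 193 mm) begins 47 mm behind the grasp point.
Start: joints at [87.496, 20.546, 0.682, 0, -70.136, -16.507], TCP at [0.22, 0.638, 0.241] pointing down, gripper open.
Joint ranges: [-176.03, 176.03], [-82.01, 121.73], [-58.28, 71.71], [-173.87, 95.51], [-174.79, -0.11], [-173.66, 173.66]. Speed limits (degrees/s): [136.94, 136.94, 172.46, 180, 180, 180].

### API

Orientations are given as [roll, pitch, yaw] about the fixed x, y, z axes, in that order (R = Rz(yaw) Ry(pitch) Rx(roll)).
In Python, from plant import r gives the robot as it stands.
- The arm moves only by the tool apply_moves, never from a script. Its arguments are lists of equal length, an entry for each row: "slide": the shift along the tool's x, y, z as a fraction of full scale, a list of three; "turn": the turn, a rotation vector about the tool's x, y, z as a fraction of full scale, a list of three; "jaw": the closure, from 0 (fully open) to 1 (shut). In form: {"slide": [[dx, dy, dz], ...], "turn": [[wx, wy, wz], ...], "jaw": [jaw, ...]}. A call has 1 to 8 rows; each row shifts and turns the commanded pose from where the row before left it, along the tool's axes as they then stand; what a row does not reach is not made up. Full scale, the value 1, is 0.1 m for a shift and 1.5 rad for a turn. A row lasts 1/10 s, in which the tool goes at most 50 mm and 8.59 degrees, less where a joint would pass 70% of its speed; a pose out of reach is approached as far as the arm can. A call with a number of a shift or a turn outside -1 to 1 is refused whole. A call with a gripper value outside its range is refused whole. The fingers move at their own pace and stop on an object; "newtons" is the grip in N (left out, the last holds). Time passes only in rows, so rows that do not move let the fingers close. It gives the time, the measured TCP pose, the force and the opening at its end, in the units of the state.
- r.get_state(): the state, without advancing time (a new reading comes with each control period).
- r.capture(name): name is "scene" or "top" or "wrist"; returns a dict with "pixels" (420x560x3 uint8, blue, green, red), "depth" (420x560 float32, m along the optical axis (not along the pixel's ray), 0 where there is no reading), "fx", "fy", "cx", "cy" (pixels), "rvec" (rotation vector, rad) and "tvec" (3), from world to camera coordinates, as OpenCV has them. Camera axes: x right, y down, z forward; pixel columns grow to the right and rows downward; lengths in m; the calibration is good to about 2 mm. A picture is of the moment at which its call begins.
- r.close_job(): hands the job in, once; it reports no verdict.
The state is a dict: "time_s": time; "joints": joint angles; "qd": joint speeds; "joint_torque": joint torques, N m; "tcp_pos": TCP position; "eef_rot": TCP orientation; "contact_force": force on the tool from outside, world axes, zero at the start; "moment": the same for the moment, N m; "gripper_width": finger opening in m.
Only numpy, scipy, OpenCV 4.12 (cv2) and the standard library are available. Lean on these libraries where they do the work, as an engineer would, in place of code of your own. Each camera call takes 0.05 s, during which the arm holds its last target.

### The job

Push the open tray of the dish sealer fully home, leaving the dish on it untouched. Then press the two green start buttons down together, keep both pressed in for at least three seconds, and let go so that they spring back. Only touch and press: do not press the red stop button, and leave the two bottles and the beaker around the sealer where they stand.

Things in the scene. Friction and masses are not known exactly. Their poses are not given: they have to be found in the camera images.
- sealer: dish sealer, a fixed white and grey box 150 (x) x 200 (y) x 70 high (mm); it stands fast on the counter and does not move. Origin: centre of its underside, on the counter. Its x axis points from its front (tray side) to its back, y to its left, z up. Its top is flat at 70 mm with the three buttons on it, nothing else higher than 2 mm
- tray (a joint): how far the tray is pulled out of the sealer's front, in m: 0 fully home, at most 0.07; starts 0.03 to 0.055 out. It slides along the sealer's x axis (home is towards +x), against about 2 N of friction, stays where it is left and meets a hard stop at 0
- tray_front (a point): centre of the outer front face of the tray, a flat aluminium plate 130 wide (y) x 42 high (mm), 10 mm thick, from 8 to 50 mm above the counter, without handle. The outer face looks along the sealer's -x; with the tray home this point is at (-0.086, 0, 0.029) m in the sealer's frame
- dish: white open Petri dish, 60 mm across and 15 high, seated in the tray behind the front plate, its top 33 mm above the counter, below the plate's upper edge. Origin: centre of its underside, 50 mm behind the tray's front face. Part of it is inside the sealer
- start_left (a joint): travel of the left green start button in m: 0 out, 0.006 fully in. Spring-loaded: starts to move at about 1.2 N, fully in at about 4 N (so about 8 N for both together), springs back when let go. Counts as pressed beyond 0.004
- start_left_top (a point): centre of the top of the left green round button, 26 mm across, moving straight down; at rest at (-0.010, 0.030, 0.092) m in the sealer's frame. It stands in a black collar 42 mm across whose top is 82 mm above the counter. The two green buttons are 60 mm apart, centre to centre, along the sealer's y axis, both at the same height, with nothing between them but their collars
- start_right (a joint): travel of the right green start button in m, same as the left
- start_right_top (a point): centre of the top of the right green round button, same as the left; at rest at (-0.010, -0.030, 0.092) m in the sealer's frame
- stop (a joint): travel of the red stop button in m, 0 out, 0.006 in; not to be pressed
- stop_top (a point): centre of the top of the red round stop button, 20 mm across in a yellow collar 36 mm across, at (0.047, 0, 0.092) m in the sealer's frame, behind the green pair
- white_bottle: bystander: white sample bottle with white cap, 50 mm across, 100 high, loose. Origin: centre of its underside
- beaker: bystander: empty clear beaker, 75 mm across, 95 high, loose. Origin: centre of its underside
- red_cap_bottle: bystander: small white sample bottle with red cap, 42 mm across, 85 high, loose. Origin: centre of its underside. The three bystanders stand one to the left, one to the right and one behind the sealer, in any order

How it is judged:
By the outcome, as a careful person would: the job done as asked, in the order asked, and still so for the second after the job is handed in, with the robot touching nothing.
It also fails if it takes over 51 s, if anything falls off the work surface, if the arm or the gripper's body presses on something with over 40 N, if the wrist force passes 120 N, or if a joint passes its speed limit or range.

## Working session

There is one attempt and no reset: what is moved stays moved. The work goes in short steps, Python scripts to look and compute and a tool call to move; the robot and the scene stay as the last step left them, time stands still between calls to the robot, and variables do not carry over. Pictures are saved under pics/ and viewed, and the job is handed in when it is done.

Besides the shell and the picture viewer there is one more tool, called after "Request:" as a command line: name --argument value ..., lists and objects as JSON in quotes. apply_moves: Moves the arm, as the interface text tells. Shift numbers are shares of 0.1 m and turn numbers shares of 1.5 rad, none past 1 either way. Its arguments: {"type":"object","properties":{"slide":{"type":"array"},"turn":{"type":"array"},"jaw":{"type":"array"},"newtons":{"type":"number"}},"required":["slide","turn","jaw"]}

```bash
ls; mkdir -p pics; python3 - <<'E'
from plant import r
import cv2,numpy as np,pickle
for n in ("scene","top","wrist"):
    c=r.capture(n); cv2.imwrite(f"pics/{n}0.png",c["pixels"]); pickle.dump(c,open(f"/tmp/{n}0.pkl","wb"))
print(r.get_state(), r.tips_ahead)
E
```

```text
pics
{'time_s': 0.15, 'joints': array([ 8.74960158e+01,  2.05811590e+01,  6.46114730e-01, -1.25292002e-02,
       -7.01357598e+01, -1.65096692e+01]), 'qd': array([-0.06160765, -0.06050712,  0.08195571,  0.06847809,  0.14525859,
        0.05662858]), 'joint_torque': array([-1.27793344e-03, -5.83275461e+01,  2.93291348e+01,  7.00119585e+00,
        8.83473374e-03, -1.14287577e-04]), 'tcp_pos': array([0.21980175, 0.63784569, 0.23985629]), 'eef_rot': array([ 1.79928767e+02, -8.82817183e-03, -1.90179125e+01]), 'contact_force': array([ 0.46619905, -0.57770721, -0.39230231]), 'moment': array([-0.04268058,  0.01239102, -0.01492995]), 'gripper_width': 0.08772856405122778} 0.014
```

View pics/scene0.png

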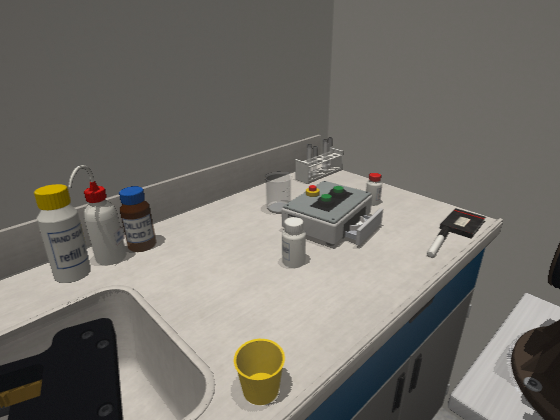

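View pics/top0.png

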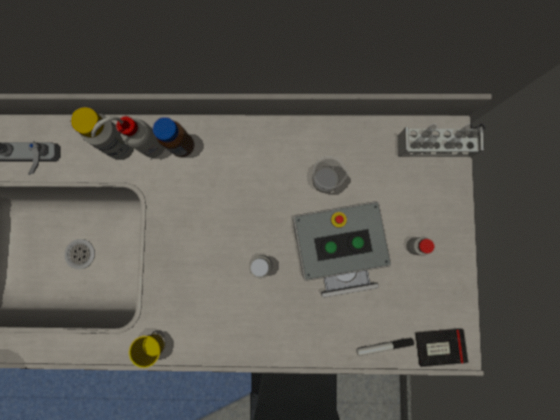

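View pics/wrist0.png

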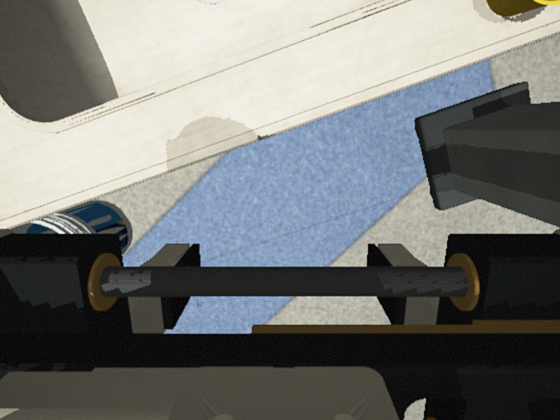

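```bash
cat > h.py <<'E'
import cv2,numpy as np
def ray_z(c,u,v,z):
    R,_=cv2.Rodrigues(np.array(c["rvec"],float)); t=np.array(c["tvec"],float).ravel()
    d=R.T@np.array([(u-c["cx"])/c["fx"],(v-c["cy"])/c["fy"],1]); o=-R.T@t
    return o+d*(z-o[2])/d[2]
def depth_pt(c,u,v):
    R,_=cv2.Rodrigues(np.array(c["rvec"],float)); t=np.array(c["tvec"],float).ravel()
    z=c["depth"][int(round(v)),int(round(u))]
    return R.T@(np.array([(u-c["cx"])/c["fx"]*z,(v-c["cy"])/c["fy"]*z,z])-t)
E
python3 - <<'E'
import pickle,cv2,numpy as np
from h import *
c=pickle.load(open("/tmp/top0.pkl","rb"))
im=c["pixels"][150:310,240:450]
cv2.imwrite("pics/topcrop.png",cv2.resize(im,(787,600),interpolation=cv2.INTER_CUBIC))
for n,u,v,z in [("gl",331,247,.092),("gr",358,242,.092),("red",339,219,.092),("white",260,266,.1),("beaker",328,178,.095),("redcap",426,247,.085)]:
    print(n,ray_z(c,u,v,z).round(4),depth_pt(c,u,v).round(4))
hsv=cv2.cvtColor(c["pixels"],cv2.COLOR_BGR2HSV)
m=cv2.inRange(hsv,(50,100,50),(85,255,255))
n,l,s,cen=cv2.connectedComponentsWithStats(m)
for i in range(1,n):
    if s[i][4]>20: print(s[i],cen[i],ray_z(c,*cen[i],.092).round(4))
E
```

```text
gl [ 0.5741 -0.0674  0.092 ] [ 0.5741 -0.0672  0.0934]
gr [ 0.5854 -0.1262  0.092 ] [ 0.5854 -0.126   0.0929]
red [ 0.6354 -0.0853  0.092 ] [ 0.6353 -0.0852  0.0927]
white [0.532  0.0864 0.1   ] [0.5322 0.0862 0.1027]
beaker [ 0.7259 -0.0613  0.095 ] [ 0.743  -0.0713  0.0018]
redcap [ 0.5759 -0.2754  0.085 ] [ 0.5759 -0.2758  0.0839]
[352 236  12  13 118] [357.45762712 242.27118644] [ 0.5848 -0.125   0.092 ]
[325 241  12  12 115] [330.44347826 246.76521739] [ 0.5746 -0.0662  0.092 ]
```

View pics/topcrop.png

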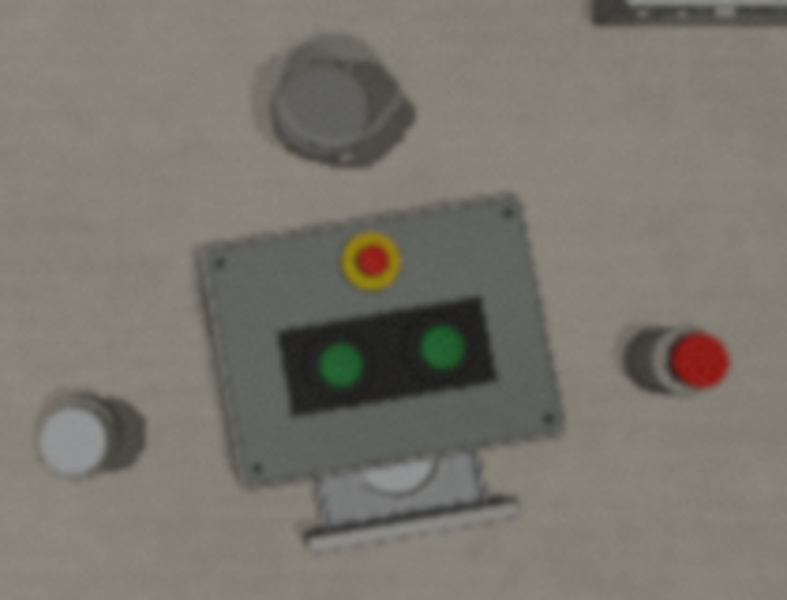

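```bash
cat >> h.py <<'E'
L=np.array([.5746,-.0662]);Rr=np.array([.5848,-.125])
y=(L-Rr)/np.linalg.norm(L-Rr); x=np.array([y[1],-y[0]])
O=(L+Rr)/2+0.010*x; yaw=np.degrees(np.arctan2(x[1],x[0]))
def loc(p): d=np.array(p[:2])-O; return np.array([d@x,d@y])
def wor(a,b): return O+a*x+b*y
def delta(target,st):
    "tool-frame shift (x,y,z) to target TCP using measured pose"
    from scipy.spatial.transform import Rotation as Ro
    return Ro.from_euler('xyz',st["eef_rot"],degrees=True).inv().apply(np.array(target)-st["tcp_pos"])
E
python3 - <<'E'
import pickle
from h import *
c=pickle.load(open("/tmp/top0.pkl","rb"))
print(yaw,O)
for u,v in [(322.7,296.1),(378.2,286.5)]: print(ray_z(c,u,v,.05), loc(ray_z(c,u,v,.05)))
for u,v,z in [(240+310/3.748,150+540/3.75,.05),(240+515/3.748,150+500/3.75,.05),(240+195/3.748,150+245/3.75,.07),(240+518/3.748,150+195/3.75,.07),(240+563/3.748,150+432/3.75,.07),(240+245/3.748,150+487/3.75,.07)]: print(loc(ray_z(c,u,v,z)).round(4))
print("red",loc(ray_z(c,339.2,219.5,.092)))
for d in (0.06,0.05,0.04,0): print(d,wor(-0.086-d,0),wor(-0.086-d-0.025,0))
E
```

```text
9.841131759634376 [ 0.58955285 -0.09389083]
[ 0.46362627 -0.05285252  0.05      ] [-0.11705949  0.06195743]
[ 0.48630807 -0.17800334  0.05      ] [-0.11610183 -0.06522856]
[-0.1125  0.0611]
[-0.1089 -0.0648]
[0.0732 0.1005]
[ 0.0711 -0.0966]
[-0.0719 -0.0959]
[-0.0733  0.0951]
red [0.04544429 0.00042881]
0.06 [ 0.44570118 -0.11884469] [ 0.42106904 -0.12311762]
0.05 [ 0.45555403 -0.11713552] [ 0.4309219  -0.12140845]
0.04 [ 0.46540689 -0.11542636] [ 0.44077475 -0.11969928]
0 [ 0.50481831 -0.10858968] [ 0.48018617 -0.1128626 ]
```

Request:
apply_moves --slide '[[0, 0, 0], [0, 0, 0], [0, 0, 0], [0, 0, 0], [0.22, 0.4, 0], [0.22, 0.4, 0], [0.22, 0.4, 0], [0.22, 0.4, 0]]' --turn '[[0, 0, -0.084], [0, 0, -0.084], [0, 0, -0.084], [0, 0, -0.084], [0, 0, 0], [0, 0, 0], [0, 0, 0], [0, 0, 0]]' --jaw '[1, 1, 1, 1, 1, 1, 1, 1]' --newtons 20

```text
time_s: 0.95
tcp_pos: [0.3346, 0.494, 0.2403]
eef_rot: [180.0, 0.0, 9.9]
contact_force: [0.3, 1.5, 0.5]
gripper_width: 0.0291
```

Request:
apply_moves --slide '[[0, 0.4, 0], [0, 0.4, 0], [0, 0.4, 0], [0, 0.4, 0], [0, 0.4, 0], [0, 0.4, 0], [0, 0.4, 0], [0, 0.4, 0]]' --turn '[[0, 0, 0], [0, 0, 0], [0, 0, 0], [0, 0, 0], [0, 0, 0], [0, 0, 0], [0, 0, 0], [0, 0, 0]]' --jaw '[1, 1, 1, 1, 1, 1, 1, 1]'

```text
time_s: 1.75
tcp_pos: [0.3886, 0.1787, 0.2406]
eef_rot: [-180.0, -0.0, 9.9]
contact_force: [1.3, -0.1, -0.2]
gripper_width: 0.0008
```

Request:
apply_moves --slide '[[0, 0.4, 0], [0, 0.4, 0], [0, 0.4, 0], [0, 0.4, 0], [0, 0.4, 0], [0, 0.4, 0], [0, 0.4, 0], [0, 0.2, 0]]' --turn '[[0, 0, 0], [0, 0, 0], [0, 0, 0], [0, 0, 0], [0, 0, 0], [0, 0, 0], [0, 0, 0], [0, 0, 0]]' --jaw '[1, 1, 1, 1, 1, 1, 1, 1]'

```text
time_s: 2.55
tcp_pos: [0.4401, -0.1177, 0.2404]
eef_rot: [180.0, 0.0, 9.8]
contact_force: [0.7, -0.1, 0.6]
gripper_width: 0.0003
```

```bash
python3 - <<'E'
from plant import r
from h import *
import pickle
c=r.capture("wrist"); cv2.imwrite("pics/w1.png",c["pixels"]); pickle.dump(c,open("/tmp/w1.pkl","wb"))
s=r.get_state(); print(s["tcp_pos"],s["eef_rot"],s["time_s"],loc(s["tcp_pos"]),delta([*wor(-.15,0),.05],s),s["contact_force"])
E
```

```text
[ 0.44039774 -0.11862986  0.24025465] [1.79965351e+02 5.81133471e-02 9.75810702e+00] 2.6 [-0.15118868  0.00111812] [0.00138327 0.00100135 0.19025399] [ 0.34537418 -1.6988924   0.942925  ]
```

View pics/w1.png

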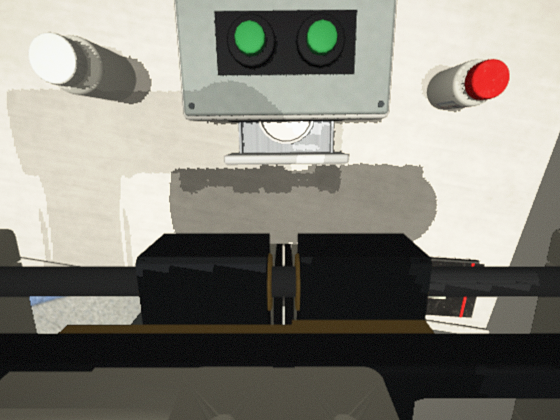

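```bash
python3 - <<'E'
from plant import r
from h import *
import pickle
c=pickle.load(open("/tmp/w1.pkl","rb"))
print(c["fx"])
for n,u,v,z in [("gl",250,36,.092),("gr",323,35.5,.092),("trayL",225,161,.05),("trayR",348,160,.05)]:
    p=ray_z(c,u,v,z); print(n,p.round(4),loc(p).round(4),depth_pt(c,u,v).round(4))
R,_=cv2.Rodrigues(np.array(c["rvec"],float));t=np.array(c["tvec"]).ravel();print("cam",-R.T@t)
for u,v in [(180,280),(250,240),(150,240),(262,260),(269,285),(277,285),(285,285),(292,285),(278,250),(320,280),(420,280),(200,290),(30,280),(60,330)]:
    p=depth_pt(c,u,v); print(u,v,loc(p).round(4),p[2].round(4))
cv2.imwrite("pics/w1c.png",cv2.resize(c["pixels"][225:345,120:450],(792,288)))
E
```

```text
321.5155434222577
gl [ 0.5732 -0.0661  0.092 ] [-0.0113  0.0302] [ 0.5736 -0.0658  0.0903]
gr [ 0.5837 -0.1249  0.092 ] [-0.011  -0.0296] [ 0.5842 -0.125   0.0903]
trayL [ 0.4635 -0.0518  0.05  ] [-0.117   0.0631] [ 0.4632 -0.0514  0.0479]
trayR [ 0.4859 -0.1762  0.05  ] [-0.1162 -0.0634] [ 0.4858 -0.1766  0.0481]
cam [ 0.50593429 -0.10540071  0.38320325]
180 280 [-0.1184  0.027 ] 0.3151
250 240 [-0.1134  0.0119] 0.3017
150 240 [-0.2209  0.1717] -0.0009
262 260 [-0.1138  0.0079] 0.3142
269 285 [-0.1214  0.0065] 0.3117
277 285 [-0.1231  0.0046] 0.3084
285 285 [-0.1228  0.0026] 0.3091
292 285 [-0.1232  0.0008] 0.3084
278 250 [-0.1424  0.0057] 0.2348
320 280 [-0.1182 -0.0054] 0.3156
420 280 [-0.1191 -0.0292] 0.3138
200 290 [-0.1211  0.0226] 0.3148
30 280 [-0.1214  0.0671] 0.3089
60 330 [-0.9159  0.9563] -0.8155
```

View pics/w1c.png

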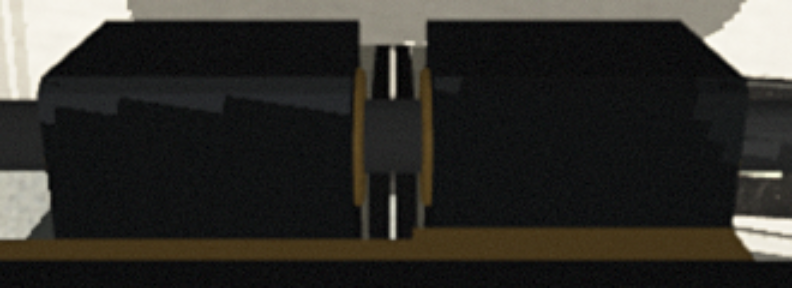

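Request:
apply_moves --slide '[[0, 0.01, 0.4], [0, 0, 0.4], [0, 0, 0.4], [0, 0, 0.35], [0, 0, 0.25], [0, 0, 0.15], [0, 0, 0], [0, 0, 0]]' --turn '[[0, 0, 0], [0, 0, 0], [0, 0, 0], [0, 0, 0], [0, 0, 0], [0, 0, 0], [0, 0, 0], [0, 0, 0]]' --jaw '[1, 1, 1, 1, 1, 1, 1, 1]'

```text
time_s: 3.4
tcp_pos: [0.4405, -0.1162, 0.0458]
eef_rot: [180.0, 0.0, 9.9]
contact_force: [0.6, 0.8, 0.2]
gripper_width: 0.0005
```

```bash
python3 - <<'E'
from plant import r
from h import *
import pickle
s=r.get_state(); print(s["tcp_pos"],s["eef_rot"],loc(s["tcp_pos"]),s["contact_force"])
c=pickle.load(open("/tmp/wrist0.pkl","rb"))
R,_=cv2.Rodrigues(np.array(c["rvec"],float));t=np.array(c["tvec"]).ravel()
from scipy.spatial.transform import Rotation as Ro
T=Ro.from_euler('xyz',[180,0,-19.02],degrees=True); P=np.array([.2198,.6378,.2399])
for v in (250,265,315):
  for u in list(range(130,205,6))+list(range(364,420,6)):
    p=T.inv().apply(depth_pt(c,u,v)-P)
    if p[2]<.1: print(v,u,(p*1000).round(1))
E
```

```text
[ 0.44051421 -0.1162032   0.04576879] [1.79990867e+02 3.45417307e-02 9.88001780e+00] [-0.15065917  0.00348916] [0.57338881 0.8334948  0.17249794]
250 160 [  9.8 -59.8   2.3]
250 166 [ 10.3 -56.5   1.2]
250 172 [  9.6 -54.3   3. ]
250 178 [ 10. -51.   2.]
250 184 [  9.9 -48.2   2.1]
250 190 [  8.3 -46.6   6.3]
250 196 [  7.  -44.6   9.5]
250 370 [ 6.6 43.5 10.5]
250 376 [ 8.5 45.1  5.7]
250 382 [ 9.5 47.2  3.1]
250 388 [10.2 49.5  1.4]
250 394 [ 9.5 53.   3. ]
250 400 [10.2 55.2  1.3]
250 406 [10.  58.3  1.9]
265 142 [  9.7 -61.1 -14.9]
265 148 [ 10.4 -57.9 -16.4]
265 154 [  9.9 -55.8 -15.3]
265 160 [  9.9 -53.2 -15.4]
265 166 [  9.9 -50.7 -15.2]
265 172 [  6.5 -51.   -7.7]
265 178 [  8.8 -46.4 -12.9]
265 184 [  7.4 -44.8  -9.8]
265 190 [  3.7 -44.7  -1.5]
265 196 [  0.2 -44.2   6.5]
265 370 [-0.8 43.6  8.7]
265 376 [ 3.4 43.6 -0.8]
265 382 [  7.6  43.4 -10.3]
265 388 [  8.4  45.4 -12. ]
265 394 [ 6.1 49.9 -6.9]
265 400 [  9.8  49.5 -15.1]
265 406 [  9.7  52.  -15.1]
265 412 [  9.8  54.5 -15.3]
265 418 [  9.7  57.2 -15. ]
315 130 [ 10.5 -48.1 -54.2]
315 136 [  8.3 -48.  -50.8]
315 142 [  5.4 -48.3 -46.3]
315 148 [  3.4 -47.8 -43. ]
315 154 [  0.3 -47.9 -38.3]
315 160 [ -3.1 -48.1 -32.8]
315 166 [ -4.7 -46.7 -30.3]
315 172 [ -4.  -44.  -31.4]
315 178 [ -8.7 -44.4 -24. ]
315 388 [ -9.4  43.4 -23.1]
315 394 [ -5.1  43.3 -29.7]
315 400 [ -4.3  45.1 -31. ]
315 406 [ -3.9  47.2 -31.7]
315 412 [ -0.2  46.9 -37.6]
315 418 [  2.8  46.9 -42.2]
```

Request:
apply_moves --slide '[[0.1, 0.02, 0], [0.06, 0, 0], [0.05, 0, 0], [0.05, 0, 0], [0.05, 0, 0], [0.05, 0, 0], [0.05, 0, 0], [0.05, 0, 0]]' --turn '[[0, 0, 0], [0, 0, 0], [0, 0, 0], [0, 0, 0], [0, 0, 0], [0, 0, 0], [0, 0, 0], [0, 0, 0]]' --jaw '[1, 1, 1, 1, 1, 1, 1, 1]'

```text
time_s: 4.2
tcp_pos: [0.4864, -0.1102, 0.0455]
eef_rot: [-180.0, 0.0, 9.9]
contact_force: [-2.6, 0.3, 1.5]
gripper_width: 0.0003
```

```bash
python3 - <<'E'
from plant import r
from h import *
s=r.get_state(); print(s["tcp_pos"],s["eef_rot"],loc(s["tcp_pos"]),s["contact_force"])
E
```

```text
[ 0.4863713  -0.11019193  0.04551425] [-1.79996677e+02  1.25653358e-02  9.86892218e+00] [-0.10444942  0.00157423] [-2.56825129  0.33885833  1.50574781]
```

Pushing at about 2.6 N. Now slow steps toward the stop.

Request:
apply_moves --slide '[[0.03, 0, 0], [0.02, 0, 0], [0.02, 0, 0]]' --turn '[[0, 0, 0], [0, 0, 0], [0, 0, 0]]' --jaw '[1, 1, 1]'

```text
time_s: 4.5
tcp_pos: [0.493, -0.109, 0.0455]
eef_rot: [-180.0, 0.0, 9.9]
contact_force: [-1.6, 1.2, 0.9]
gripper_width: 0.0003
```

Request:
apply_moves --slide '[[0.02, 0, 0], [0, 0, 0]]' --turn '[[0, 0, 0], [0, 0, 0]]' --jaw '[1, 1]'

```text
time_s: 4.7
tcp_pos: [0.4933, -0.109, 0.0452]
eef_rot: [-180.0, 0.2, 9.8]
contact_force: [-7.0, 0.2, 3.9]
gripper_width: 0.0004
```

Request:
apply_moves --slide '[[0.02, 0, 0], [0, 0, 0], [0, 0, 0]]' --turn '[[0, 0, 0], [0, 0, 0], [0, 0, 0]]' --jaw '[1, 1, 1]'

```text
time_s: 5.0
tcp_pos: [0.4934, -0.1091, 0.045]
eef_rot: [-180.0, 0.4, 9.8]
contact_force: [-11.0, 0.1, 7.5]
gripper_width: 0.0005
```

```bash
python3 - <<'E'
from plant import r
from h import *
import pickle
c=r.capture("wrist"); cv2.imwrite("pics/w2.png",c["pixels"]); pickle.dump(c,open("/tmp/w2.pkl","wb"))
s=r.get_state(); print(s["tcp_pos"],s["eef_rot"],loc(s["tcp_pos"]),s["contact_force"])
E
```

```text
[ 0.49338531 -0.10903942  0.04494755] [-179.97552803    0.35697871    9.82233541] [-0.09734163  0.00151097] [-10.04498184   0.40802036   7.60221303]
```

View pics/w2.png

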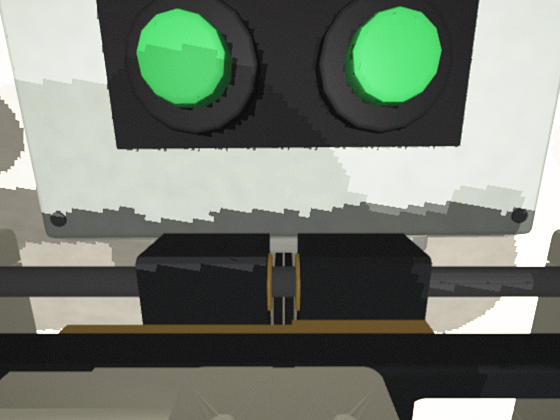

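Request:
apply_moves --slide '[[-0.1, 0, 0], [-0.3, 0, 0], [0, 0, -0.3], [0, 0, -0.4], [0, 0, -0.4], [0, 0, -0.4], [0, 0, -0.1], [0, 0, 0]]' --turn '[[0, 0, 0], [0, 0, 0], [0, 0, 0], [0, 0, 0], [0, 0, 0], [0, 0, 0], [0, 0, 0], [0, 0, 0]]' --jaw '[1, 1, 1, 0.48, 0.48, 0.48, 0.48, 0.48]'

```text
time_s: 5.85
tcp_pos: [0.459, -0.1151, 0.2077]
eef_rot: [180.0, -0.4, 9.9]
contact_force: [-0.8, 0.1, -1.0]
gripper_width: 0.0347
```

```bash
python3 - <<'E'
from plant import r
from h import *
import pickle
c=r.capture("wrist"); cv2.imwrite("pics/w3.png",c["pixels"]); pickle.dump(c,open("/tmp/w3.pkl","wb"))
s=r.get_state(); print(s["tcp_pos"],s["eef_rot"],loc(s["tcp_pos"]),s["contact_force"],s["gripper_width"],s["time_s"])
E
```

```text
[ 0.45791504 -0.11509686  0.20594551] [-1.79987231e+02 -1.62129783e-01  9.85937288e+00] [-0.13332529  0.00160513] [-0.30640571  0.49281894 -0.99261317] 0.03864950232194007 5.9
```

View pics/w3.png

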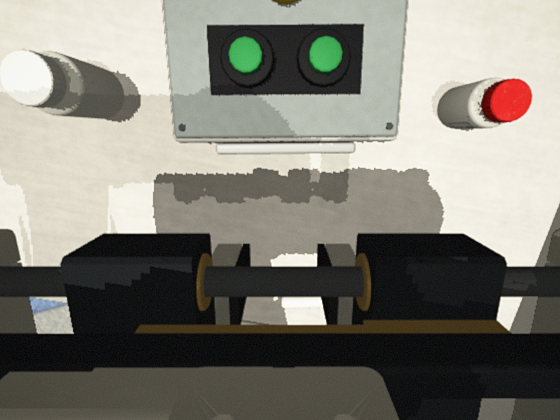

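```bash
python3 - <<'E'
from plant import r
from h import *
import pickle
c=pickle.load(open("/tmp/w3.pkl","rb"))
P=[]
hsv=cv2.cvtColor(c["pixels"],cv2.COLOR_BGR2HSV)
n,l,st,cen=cv2.connectedComponentsWithStats(cv2.inRange(hsv,(50,100,50),(85,255,255)))
for i in range(1,n):
    if st[i][4]>100: p=ray_z(c,*cen[i],.091); P.append(p); print(cen[i],st[i],p,loc(p))
for u,v in [(217,152),(355,151)]:
    p=ray_z(c,u,v,.05); print(loc(p),depth_pt(c,u,v))
s=r.get_state(); m=(P[0]+P[1])/2; print(delta([m[0],m[1],.115],s))
cv2.imwrite("pics/w3c.png",cv2.resize(c["pixels"][130:170,190:390],(800,160)))
E
```

```text
[324.86901271  53.76637341] [ 308   35   35   38 1023] [ 0.58341691 -0.12373203  0.091     ] [-0.01114602 -0.02835336]
[244.85443669  54.28813559] [ 228   36   35   38 1003] [ 0.57289324 -0.06532595  0.091     ] [-0.01153226  0.03099197]
[-0.08559289  0.06356585] [ 0.49409033 -0.04537958  0.04730483]
[-0.08460347 -0.0636341 ] [ 0.51591896 -0.18254025 -0.00070909]
[0.12172822 0.000345   0.09129025]
```

View pics/w3c.png

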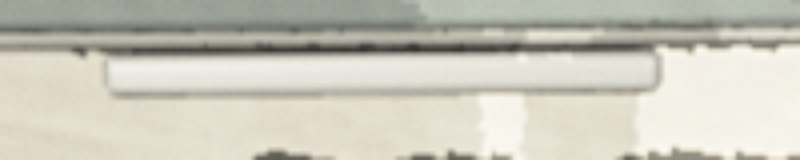

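Request:
apply_moves --slide '[[0.4, 0, 0], [0.4, 0, 0], [0.3, 0, 0], [0.12, 0, 0.2], [0, 0, 0.4], [0, 0, 0.2], [0, 0, 0], [0, 0, 0]]' --turn '[[0, 0, 0], [0, 0, 0], [0, 0, 0], [0, 0, 0], [0, 0, 0], [0, 0, 0], [0, 0, 0], [0, 0, 0]]' --jaw '[0.48, 0.48, 0.48, 0.48, 0.48, 0.48, 0.48, 0.48]'

```text
time_s: 6.7
tcp_pos: [0.5774, -0.0945, 0.1246]
eef_rot: [180.0, 0.1, 9.9]
contact_force: [-0.1, -0.3, 1.1]
gripper_width: 0.0455
```

```bash
python3 - <<'E'
from plant import r
from h import *
import pickle
for n in ("wrist","scene","top"):
    c=r.capture(n); cv2.imwrite(f"pics/{n}4.png",c["pixels"]); pickle.dump(c,open(f"/tmp/{n}4.pkl","wb"))
    if n=="scene": cv2.imwrite("pics/scene4c.png",cv2.resize(c["pixels"][130:250,250:400],(750,600)))
s=r.get_state(); print(s["tcp_pos"],s["eef_rot"],loc(s["tcp_pos"]),s["contact_force"],s["gripper_width"],s["time_s"])
print(delta([.57815,-.0945,.12],s))
E
```

```text
[ 0.57850569 -0.09433994  0.12680638] [ 1.79982870e+02 -1.23997536e-01  9.87960079e+00] [-0.01096137  0.00144565] [-0.67608222 -0.33779585  0.37459582] 0.04563761918349611 6.85
[-3.92604501e-04  9.46252482e-05  6.80557985e-03]
```

View pics/wrist4.png

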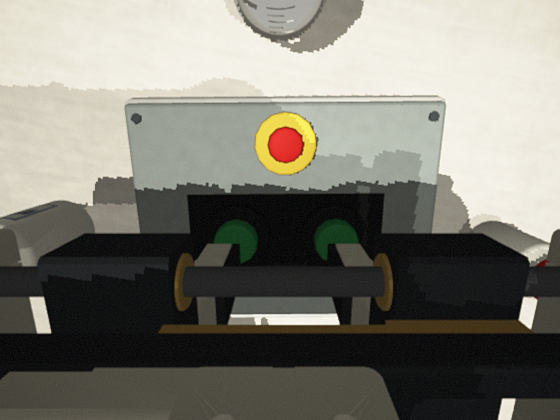

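View pics/scene4c.png

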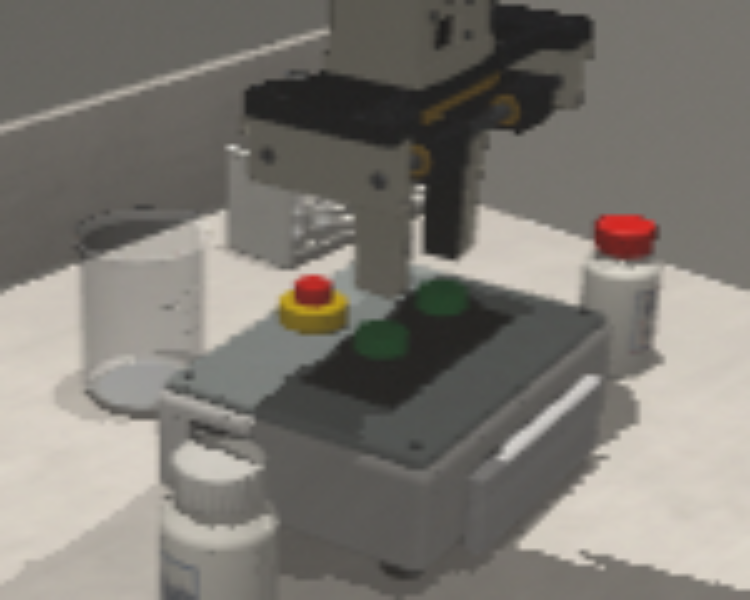

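```bash
python3 - <<'E'
from h import *
import pickle
from scipy.spatial.transform import Rotation as Ro
P=np.array([.5782,-.0945,.126]);T=Ro.from_euler('xyz',[180,0,9.88],degrees=True)
for n in ("wrist","scene"):
    c=pickle.load(open(f"/tmp/{n}4.pkl","rb"))
    K=np.array([[c["fx"],0,c["cx"]],[0,c["fy"],c["cy"]],[0,0,1]])
    im=cv2.resize(c["pixels"],None,fx=4,fy=4,interpolation=cv2.INTER_CUBIC)
    def pr(p): return cv2.projectPoints(np.array([p],float),np.array(c["rvec"],float),np.array(c["tvec"],float),K,None)[0].ravel()
    for sg in (1,-1):
        for xx in(-9.5,9.5):
            for yy in (23,41):
                q=pr(P+T.apply([xx/1000,sg*yy/1000,.014])); cv2.circle(im,tuple(int(a*4+2) for a in q),5,(0,0,255),-1)
        q=pr([*wor(-.0113,.0013+.03*sg),.092]);cv2.circle(im,tuple(int(a*4+2) for a in q),5,(255,0,0),-1)
    im=im[200*4:330*4,150*4:420*4] if n=="wrist" else im[150*4:215*4,290*4:370*4]
    cv2.imwrite(f"pics/{n}4p.png",cv2.resize(im,(780,int(780*im.shape[0]/im.shape[1]))) if n=="wrist" else cv2.resize(im,(720,585)))
E
```

```text
(no output)
```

View pics/wrist4p.png

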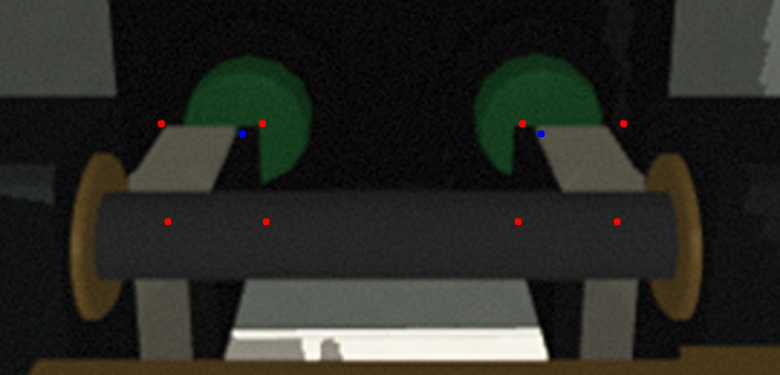

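View pics/scene4p.png

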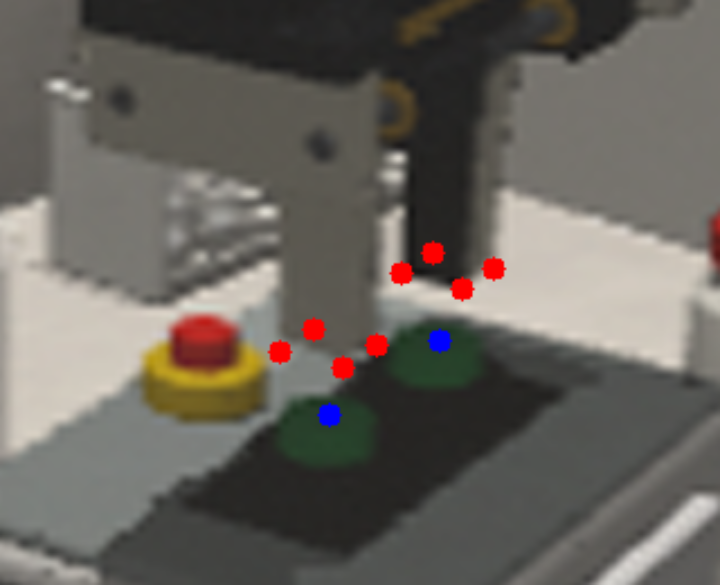

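Request:
apply_moves --slide '[[0, 0, 0.1], [0, 0, 0.05], [0, 0, 0.03], [0, 0, 0], [0, 0, 0]]' --turn '[[0, 0, 0], [0, 0, 0], [0, 0, 0], [0, 0, 0], [0, 0, 0]]' --jaw '[0.52, 0.52, 0.52, 0.52, 0.52]'

```text
time_s: 7.35
tcp_pos: [0.5777, -0.0944, 0.1076]
eef_rot: [180.0, 0.0, 9.9]
contact_force: [-0.1, -0.1, -0.5]
gripper_width: 0.0419
```

```bash
python3 - <<'E'
from plant import r
from h import *
c=r.capture("scene"); cv2.imwrite("pics/s5.png",cv2.resize(c["pixels"][150:215,290:370],(720,585),interpolation=cv2.INTER_CUBIC))
s=r.get_state(); print(s["tcp_pos"],s["eef_rot"],loc(s["tcp_pos"]),s["contact_force"],s["gripper_width"],s["time_s"])
E
```

```text
[ 0.57782384 -0.09438286  0.10769298] [ 1.79994009e+02 -7.86968198e-03  9.87178208e+00] [-0.01164052  0.0015199 ] [ 0.94589626  0.17895078 -0.03252456] 0.04228862312343298 7.4
```

View pics/s5.png

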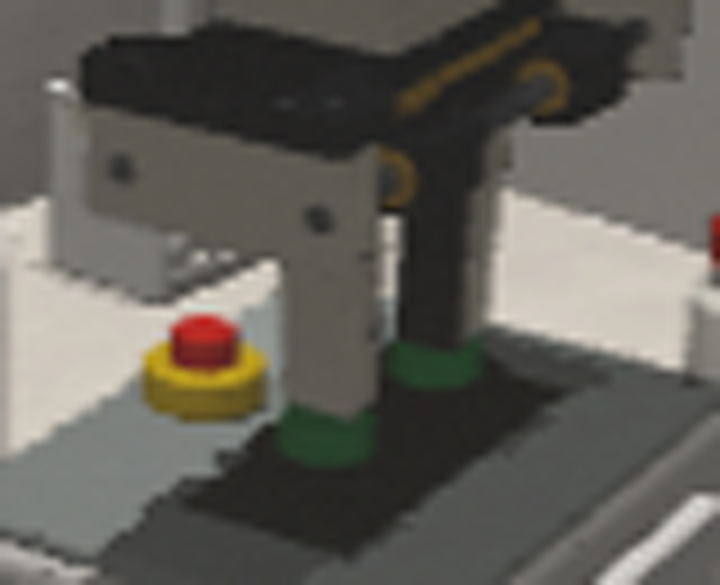

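Both fingertips stand right over the buttons with a 1-2 mm gap. Now I press.

Request:
apply_moves --slide '[[0, 0, 0.03], [0, 0, 0.03], [0, 0, 0.015], [0, 0, 0]]' --turn '[[0, 0, 0], [0, 0, 0], [0, 0, 0], [0, 0, 0]]' --jaw '[0.52, 0.52, 0.52, 0.52]'

```text
time_s: 7.8
tcp_pos: [0.5783, -0.0944, 0.1006]
eef_rot: [180.0, -0.1, 9.9]
contact_force: [-2.0, 0.0, 7.2]
gripper_width: 0.0422
```

Request:
apply_moves --slide '[[0, 0, 0.01], [0, 0, 0.005], [0, 0, 0]]' --turn '[[0, 0, 0], [0, 0, 0], [0, 0, 0]]' --jaw '[0.52, 0.52, 0.52]'

```text
time_s: 8.1
tcp_pos: [0.5783, -0.0944, 0.1002]
eef_rot: [180.0, -0.1, 9.9]
contact_force: [-4.5, 1.5, 13.9]
gripper_width: 0.0419
```

```bash
python3 - <<'E'
from plant import r
from h import *
c=r.capture("scene"); cv2.imwrite("pics/s6.png",cv2.resize(c["pixels"][150:215,290:370],(720,585),interpolation=cv2.INTER_CUBIC))
s=r.get_state(); print(s["tcp_pos"],s["eef_rot"],loc(s["tcp_pos"]),s["contact_force"],s["moment"],s["gripper_width"],s["time_s"])
E
```

```text
[ 0.57826909 -0.09438391  0.10020642] [ 1.79965045e+02 -9.16220814e-02  9.90793668e+00] [-0.01120201  0.00144276] [-4.23437682  1.1668664  14.27678742] [ 0.63971492  1.60372651 -0.0375096 ] 0.042078860737365054 8.15
```

View pics/s6.png

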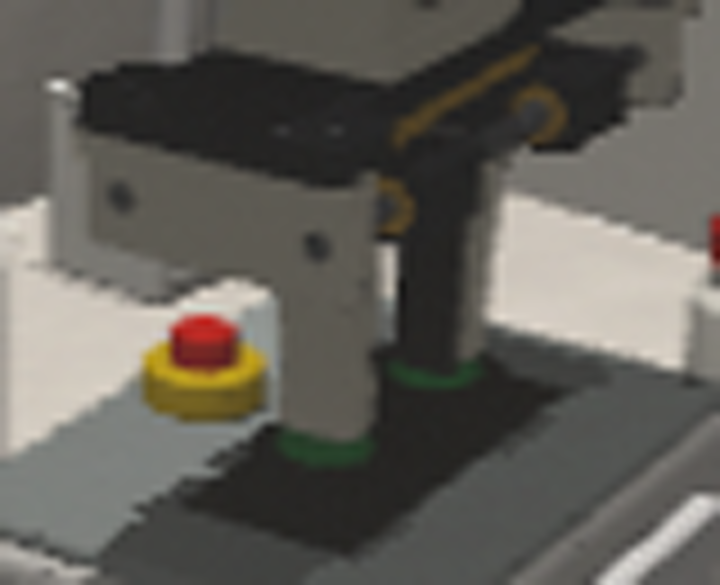

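Both are bottomed (14 N, no more travel, both visibly sunk equally). I hold for 4 s.

Request:
apply_moves --slide '[[0, 0, 0], [0, 0, 0], [0, 0, 0], [0, 0, 0], [0, 0, 0], [0, 0, 0], [0, 0, 0], [0, 0, 0]]' --turn '[[0, 0, 0], [0, 0, 0], [0, 0, 0], [0, 0, 0], [0, 0, 0], [0, 0, 0], [0, 0, 0], [0, 0, 0]]' --jaw '[0.52, 0.52, 0.52, 0.52, 0.52, 0.52, 0.52, 0.52]'

```text
time_s: 8.95
tcp_pos: [0.5783, -0.0944, 0.1002]
eef_rot: [180.0, -0.1, 9.9]
contact_force: [-4.4, 1.7, 14.2]
gripper_width: 0.0423
```

Request:
apply_moves --slide '[[0, 0, 0], [0, 0, 0], [0, 0, 0], [0, 0, 0], [0, 0, 0], [0, 0, 0], [0, 0, 0], [0, 0, 0]]' --turn '[[0, 0, 0], [0, 0, 0], [0, 0, 0], [0, 0, 0], [0, 0, 0], [0, 0, 0], [0, 0, 0], [0, 0, 0]]' --jaw '[0.52, 0.52, 0.52, 0.52, 0.52, 0.52, 0.52, 0.52]'

```text
time_s: 9.75
tcp_pos: [0.5783, -0.0944, 0.1002]
eef_rot: [180.0, -0.1, 9.9]
contact_force: [-4.2, 2.1, 14.1]
gripper_width: 0.0416
```

Request:
apply_moves --slide '[[0, 0, 0], [0, 0, 0], [0, 0, 0], [0, 0, 0], [0, 0, 0], [0, 0, 0], [0, 0, 0], [0, 0, 0]]' --turn '[[0, 0, 0], [0, 0, 0], [0, 0, 0], [0, 0, 0], [0, 0, 0], [0, 0, 0], [0, 0, 0], [0, 0, 0]]' --jaw '[0.52, 0.52, 0.52, 0.52, 0.52, 0.52, 0.52, 0.52]'

```text
time_s: 10.55
tcp_pos: [0.5783, -0.0944, 0.1002]
eef_rot: [180.0, -0.1, 9.9]
contact_force: [-4.6, 1.5, 14.0]
gripper_width: 0.0424
```

Request:
apply_moves --slide '[[0, 0, 0], [0, 0, 0], [0, 0, 0], [0, 0, 0], [0, 0, 0], [0, 0, 0], [0, 0, 0], [0, 0, 0]]' --turn '[[0, 0, 0], [0, 0, 0], [0, 0, 0], [0, 0, 0], [0, 0, 0], [0, 0, 0], [0, 0, 0], [0, 0, 0]]' --jaw '[0.52, 0.52, 0.52, 0.52, 0.52, 0.52, 0.52, 0.52]'

```text
time_s: 11.35
tcp_pos: [0.5783, -0.0944, 0.1002]
eef_rot: [180.0, -0.1, 9.9]
contact_force: [-4.3, 2.4, 14.2]
gripper_width: 0.0418
```

Request:
apply_moves --slide '[[0, 0, 0], [0, 0, 0], [0, 0, 0], [0, 0, 0], [0, 0, 0], [0, 0, 0], [0, 0, 0], [0, 0, 0]]' --turn '[[0, 0, 0], [0, 0, 0], [0, 0, 0], [0, 0, 0], [0, 0, 0], [0, 0, 0], [0, 0, 0], [0, 0, 0]]' --jaw '[0.52, 0.52, 0.52, 0.52, 0.52, 0.52, 0.52, 0.52]'

```text
time_s: 12.15
tcp_pos: [0.5783, -0.0944, 0.1002]
eef_rot: [180.0, -0.1, 9.9]
contact_force: [-3.8, 2.5, 13.8]
gripper_width: 0.0421
```

Request:
apply_moves --slide '[[0, 0, -0.05], [0, 0, -0.1], [0, 0, -0.3], [0, 0, -0.4], [0, 0, -0.4], [-0.4, 0, 0], [-0.4, 0, 0], [-0.2, 0, 0]]' --turn '[[0, 0, 0], [0, 0, 0], [0, 0, 0], [0, 0, 0], [0, 0, 0], [0, 0, 0], [0, 0, 0], [0, 0, 0]]' --jaw '[0.52, 0.52, 0.52, 0.52, 0.52, 0.52, 0.52, 0.52]'

```text
time_s: 12.95
tcp_pos: [0.4763, -0.1118, 0.2238]
eef_rot: [-180.0, 0.0, 9.8]
contact_force: [0.7, 0.2, 0.1]
gripper_width: 0.0419
```

```bash
python3 - <<'E'
from plant import r
from h import *
import pickle
for n in ("wrist","scene","top"):
    c=r.capture(n); pickle.dump(c,open(f"/tmp/{n}7.pkl","wb"))
    cv2.imwrite(f"pics/{n}7.png",c["pixels"] if n!="scene" else cv2.resize(c["pixels"][150:280,250:400],(690,598),interpolation=cv2.INTER_CUBIC))
s=r.get_state(); print(s["tcp_pos"],s["contact_force"],s["time_s"],np.abs(s["qd"]).max())
E
```

```text
[ 0.47832067 -0.11168458  0.22433024] [ 0.59749823 -0.30883093  0.251937  ] 13.1 2.282257672807498
```

View pics/scene7.png

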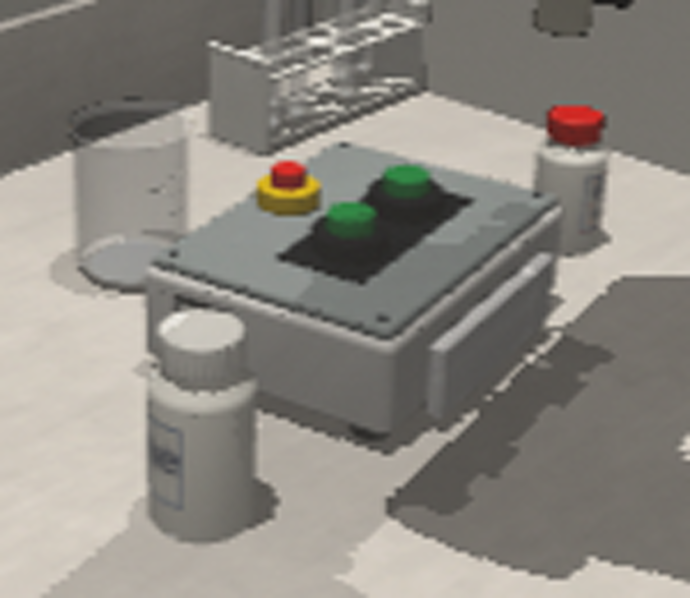

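View pics/wrist7.png

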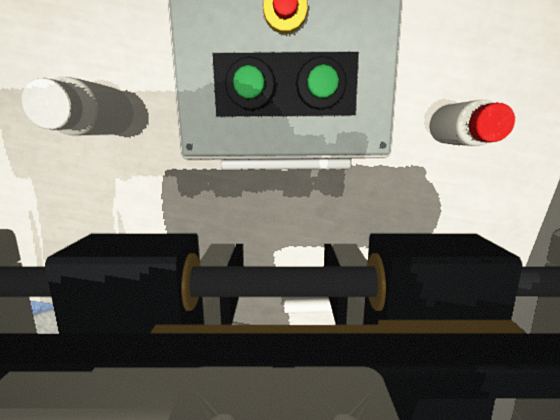

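```bash
python3 - <<'E'
from plant import r
from h import *
import pickle
c=pickle.load(open("/tmp/wrist7.pkl","rb"))
for u,v in [(222,168),(352,167)]: print(loc(ray_z(c,u,v,.05)))
for u,v in [(249,82),(323,81),(285,6)]: print(depth_pt(c,u,v))
a=pickle.load(open("/tmp/scene0.pkl","rb"))["pixels"];b=pickle.load(open("/tmp/scene7.pkl","rb"))["pixels"]
for n,(u0,u1,v0,v1) in dict(white=(278,308,217,268),beaker=(262,293,170,214),red=(365,384,172,206)).items():
    t=a[v0:v1,u0:u1]; m=cv2.matchTemplate(b[v0-5:v1+5,u0-5:u1+5],t,cv2.TM_CCOEFF_NORMED); print(n,cv2.minMaxLoc(m)[1::2])
r.close_job()
E
```

```text
[-0.0856038   0.06310719]
[-0.08461706 -0.06457113]
[ 0.57273012 -0.06596497  0.090083  ]
[ 0.58352805 -0.1243852   0.09067483]
[ 0.63081676 -0.0851976   0.09055791]
white (0.9724907875061035, (5, 5))
beaker (0.9997718334197998, (5, 5))
red (0.9915652275085449, (5, 5))
the job is handed in; nothing more can be done
```

I pushed the tray home, held both green buttons fully in for about 4 s, released them, and handed the job in at about 13 s, with the arm clear of everything.

- **Tray:** I pushed with closed fingertips on the centre of the front plate until it stopped against about 10 N. In the last pictures its front face is at about -0.085 m in the sealer's frame; fully home is -0.086 m.
- **Green buttons:** One fingertip was on each button. They bottomed at about 14 N total and were held from about 8.1 s to 12.15 s. Both are back at about 0.090 m, which agrees with the 0.092 m rest height within the camera's 2 mm.
- **Red stop button:** It was not touched, and it also reads about 0.0905 m.
- **Bottles and beaker:** Matching the first and last scene pictures shows no shift for any of the three.
- **Dish:** Nothing came near it, but with the tray home it was hidden, so I could not check it directly.

No check failed. The one disagreement was small: my camera measurements of the sealer from the top and wrist views differed by about 1 mm in x and y.

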